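Trace the trip's route on the desk map

TASK

Show the planned trip on the desk map: with the fingertips, trace the red line from the green home disc, through all the white stops, to the blue campsite disc, following it closely and staying low, within about 2 cm of the paper but without touching the map. Finish with the fingertips still held there, pointing at the campsite disc from just above it. Do not move the models, the pawns or anything else on the desk.

Things in the scene. Friction and masses are not known exactly. Their poses are not given: they have to be found in the camera images.
- home: home: flat green disc, 34 mm across, 2 mm thick, with a small white dot, fixed on one end of the red route. Which end differs from run to run. Origin at its centre.
- camp: camp flat blue disc, 34 mm across, 2 mm thick, with a small white dot, fixed on the other end of the red route. Origin at its centre.
- map: the map: a fixed, rigid board 260 mm (its x) by 380 mm (its y), 8 mm thick, dark wooden rim, flat on the desk; origin at the centre of its underside, z up. Printed land is tan, green and orange, sea pale blue. A thin (3 mm) blue line is a river, not the route.
- map_top (a point): centre of the map's upper surface, 8 mm above the desk, with the map's axes. The route on it is a red line 8 mm wide: four straight legs of about 100 mm in a zigzag, a round white stop (22 mm, red rim) at each of the three bends, the home and campsite discs at the ends.
- route0 (a point): point on the map's surface, the end of the red line at the map's -y side, under home or campsite; it lies at (20, -160) mm (x, y) in the map's axes. route0 to route8 follow the line in order, some 50 mm apart, straight between neighbours. The point midway between the fingertips is what traces.
- route1 (a point): point on the map's surface, the middle of a straight leg of the red line; at (-15, -125) mm in the map's axes.
- route2 (a point): point on the map's surface, a white stop at a bend of the red line; at (-50, -90) mm in the map's axes.
- route3 (a point): point on the map's surface, the middle of a straight leg of the red line; at (-10, -55) mm in the map's axes.
- route4 (a point): point on the map's surface, a white stop at a bend of the red line; at (30, -20) mm in the map's axes.
- route5 (a point): point on the map's surface, the middle of a straight leg of the red line; at (0, 20) mm in the map's axes.
- route6 (a point): point on the map's surface, a white stop at a bend of the red line; at (-30, 60) mm in the map's axes.
- route7 (a point): point on the map's surface, the middle of a straight leg of the red line; at (5, 100) mm in the map's axes.
- route8 (a point): point on the map's surface, the end of the red line at the map's +y side, under home or campsite; at (40, 140) mm in the map's axes.
- motorhome: loose model motorhome, white with a red stripe, 106 x 42 x 55 mm high, standing on the map beside the route; origin at the centre of its underside, x towards its tail. To be left alone.
- pickup: loose model pickup truck, red, 90 x 36 x 35 mm high, standing on the map beside the route; origin at the centre of its underside. To be left alone.
- pawn_yellow: loose yellow pawn, 20 mm across, 36 mm high, standing on the map beside the route; origin at the centre of its underside. To be left alone.
- pawn_black: loose black pawn, 20 mm across, 36 mm high, standing on the map beside the route; origin at the centre of its underside. To be left alone.
- mouse: loose black computer mouse, 105 x 60 x 31 mm high, on the desk; origin at the centre of its underside. To be left alone.
- mug: loose blue mug, 80 mm across, 90 mm high, on the desk; origin at the centre of its underside. To be left alone.
- stapler: loose red stapler, 130 x 32 x 40 mm high, on the desk; origin at the centre of its underside. To be left alone.

How it is judged:
By the outcome, as a careful person would: the job done as asked, in the order asked, and still so for the second after the job is handed in, with the robot touching nothing.
It also fails if it takes over 42 s, if anything falls off the work surface, if the arm or the gripper's body presses on something with over 40 N, if the wrist force passes 120 N, or if a joint passes its speed limit or range.

ROBOT

A 7-joint arm with a two-finger parallel gripper is mounted at the origin on the work surface. World frame = base frame: x ahead of the robot, y to its left, z up, the work surface at z = 0. Lengths are in m, angles in rad, forces in N, time in s.
With the tool pointing down it reaches from about 0.4 to 0.9 m from the base axis. Payload 5.6 kg.
Tool frame: the origin (TCP) lies midway between the tips of the shut fingers; the grasp point (between the pads) lies 19 mm behind it; z points along the fingers, y is the line along which they close (so a half turn about z gives the same grasp; the last joint's range is limited). The gripper opens to 92 mm and grips with 3 to 60 N. Pads are 20 mm wide; open, the fingers measure 128 mm over their backs; the gripper's body (75 mm by 189 mm) begins 69 mm behind the grasp point.
Start: joints at [-1.328, 0.468, -0.012, 1.603, 0.006, 1.071, -0.056], TCP at [0.183, 0.624, 0.215] pointing down, gripper open.
Joint ranges: [-2.53, 2.53], [-0.31, 2.02], [-1.57, 1.55], [0.28, 2.44], [-1.29, 4.43], [0.15, 1.84], [-2.92, 2.92]. Speed limits (rad/s): [2.57, 2.57, 3.14, 3.14, 3.14, 3.14, 3.14].

INTERFACE

Orientations are given as a 3x3 rotation matrix whose columns are the frame's x, y, z axes.
In Python, from station import env, effector, solver, viewer, workorder, search_frame, tip_of gives the robot as it stands. Calls block until the motion is done:
- env.reach(position, orientation): joint-space move of the TCP to a pose.
- env.movel(position, frame=None, rate=0.15): straight line of the TCP; frame=None keeps the orientation; rate is the mean speed in m/s.
- env.goto_joints(angles): joint-space move.
- effector.release() and effector.grasp(squeeze=None): open the fingers fully, or close them until they stop; squeeze is the grip in N (None keeps the last).
- env.pause(seconds).
- solver.inverse_kinematics(position, orientation): joint angles nearest the present ones, or None.
- env.sense(): the state.
- viewer.read_camera(name): name is "side" or "top" or "wrist"; returns (picture, depth): 420x560x3 uint8, red, green, blue; 420x560 float32, m along the optical axis (not along the pixel's ray), 0 where there is no reading.
- viewer.camera_info(name): a dict with "intrinsics" (3x3 intrinsics, pixels), "dist_coeffs" ([k1, k2, p1, p2, k3] as OpenCV has them; the pictures are not rectified), "eye" and "rotation" of the camera in the world; the wrist camera has in their place "T_tool_cam" (4x4, takes a point from camera to tool coordinates, whose origin is the TCP and whose axes are the flange's). Camera axes: x right, y up, looking along -z (the intrinsics and any distortion apply to the point x, -y, -z); pixel columns grow to the right and rows downward; lengths in m; the calibration is good to about 2 mm. A picture is of the moment at which its call begins: read the wrist's pose just before it. camera_info takes no time and is no camera call.
A pose or a line that the arm cannot do raises env.PlanningError and nothing moves.
- workorder.finish_job(): hands the job in; it is judged then, once.
Trained networks look in the newest picture that a camera, given by its name, has taken for a name from the list of things; names that differ only in an ending like _2 or _b are one class to them, and where a whole thing is asked for, a point or a joint stands for the part that bears it (a point fixed in the world has none). Each returns a list of dicts, best first, with "score" (0 to 1); they miss things now and then, are a little off and sometimes report something else, mostly with a low value. They report only what shows in the picture. A call takes as long as a camera call.
- search_frame(camera, name): "at" ([x, y, z] in m, in world coordinates, good to about 4 mm: the middle of the surface that is visible of it).
- tip_of(camera, name): "at" ([x, y, z] in m, in world coordinates, good to about 4 mm: a listed point, or the origin of a listed thing).
The state is a dict: "t": time; "joint_positions": joint angles; "joint_velocities": joint speeds; "tau": joint torques, N m; "ee_pos": TCP position; "tcp_rot": TCP orientation; "wrist_force": force on the tool from outside, world axes, zero at the start; "moment": the same for the moment, N m; "gripper_width": finger opening in m; "grasp_force": force on a finger pad.
Only numpy, scipy, OpenCV 4.12 (cv2) and the standard library are available. Lean on these libraries where they do the work, as an engineer would, in place of code of your own. Each camera call takes 0.05 s, during which the arm holds its last target. There are 200 camera calls.

## Working session

There is one attempt and no reset: what is moved stays moved. The work goes in short steps, each a Python script; the robot and the scene stay as the last script left them, time stands still between calls to the robot, and variables do not carry over. Pictures are saved under pics/ and viewed, at most 10 in all, crops included, and the job is handed in when it is done.

```bash
mkdir -p pics; ls
python3 - <<'E'
from station import env,viewer,search_frame,tip_of
import cv2,numpy as np
for c in("top","side"):
    p,d=viewer.read_camera(c); cv2.imwrite(f"pics/{c}0.png",p[:,:,::-1])
    i=viewer.camera_info(c); print(c,np.round(i["eye"],3),np.round(i["rotation"],3).tolist(),i["dist_coeffs"],i["intrinsics"])
    if c=="top":
        for k in range(9):
            r=tip_of(c,f"route{k}")[:1]; print(k,[(np.round(x["at"],3),round(x["score"],2)) for x in r])
    for n in["home","camp","map_top","motorhome","pickup","pawn_yellow","pawn_black","mug","mouse","stapler"]:
        r=tip_of(c,n)[:1]; print(n,[(np.round(x["at"],3),round(x["score"],2)) for x in r])
print(env.sense()["t"],env.sense()["tcp_rot"])
E
```

```text
pics
top [ 0.484 -0.01   1.235] [[-0.026, 0.997, -0.072], [-0.999, -0.027, -0.016], [-0.018, 0.072, 0.997]] [-0.12198354  0.          0.          0.          0.        ] [[546.22325646   0.         282.84047442]
 [  0.         546.22325646 209.43748974]
 [  0.           0.           1.        ]]
0 [(array([0.571, 0.065, 0.008]), 0.93)]
1 [(array([0.571, 0.065, 0.008]), 0.93)]
2 [(array([0.571, 0.065, 0.008]), 0.93)]
3 [(array([0.571, 0.065, 0.008]), 0.93)]
4 [(array([0.571, 0.065, 0.008]), 0.93)]
5 [(array([0.571, 0.065, 0.008]), 0.93)]
6 [(array([0.571, 0.065, 0.008]), 0.93)]
7 [(array([0.571, 0.065, 0.008]), 0.93)]
8 [(array([0.571, 0.065, 0.008]), 0.93)]
home [(array([ 0.645, -0.187,  0.01 ]), 0.6)]
camp [(array([ 0.648, -0.182,  0.008]), 0.68)]
map_top [(array([ 0.591, -0.029,  0.008]), 0.76)]
motorhome [(array([0.467, 0.065, 0.008]), 0.76)]
pickup [(array([ 0.714, -0.106,  0.01 ]), 0.63)]
pawn_yellow [(array([0.642, 0.036, 0.011]), 0.6)]
pawn_black [(array([ 0.508, -0.055,  0.009]), 0.59)]
mug [(array([ 0.625,  0.38 , -0.005]), 0.77)]
mouse [(array([ 0.468, -0.39 ,  0.003]), 0.6
[... 285 characters left out ...]
213.56689973]
 [  0.           0.           1.        ]]
home [(array([ 0.645, -0.18 ,  0.007]), 0.74)]
camp [(array([ 0.647, -0.183,  0.01 ]), 0.64)]
map_top [(array([ 0.587, -0.031,  0.008]), 0.7)]
motorhome [(array([0.464, 0.06 , 0.011]), 0.92)]
pickup [(array([ 0.715, -0.108,  0.007]), 0.72)]
pawn_yellow [(array([0.642, 0.035, 0.003]), 0.43)]
pawn_black [(array([ 0.507, -0.048,  0.006]), 0.5)]
mug [(array([0.63 , 0.383, 0.002]), 0.66)]
mouse [(array([ 0.469, -0.394, -0.001]), 0.71)]
stapler [(array([ 0.653, -0.398, -0.002]), 0.79)]
1.55 [[-9.59415877e-01  2.81994989e-01  2.31093288e-05]
 [ 2.81994990e-01  9.59415877e-01  2.91132278e-05]
 [-1.39616726e-05  3.44484079e-05 -9.99999999e-01]]
```

View pics/top0.png

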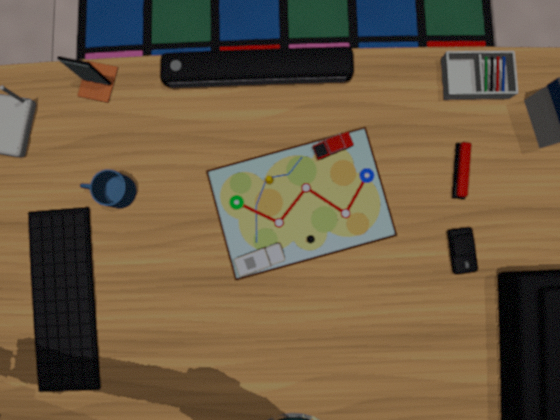

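View pics/side0.png

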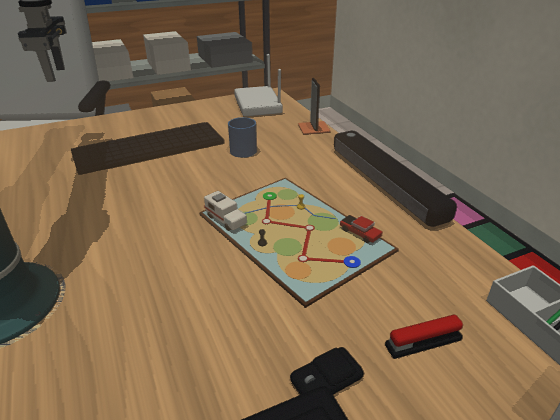

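The top picture shows the green home at about (236,202), the stops at (279,222), (306,188) and (345,213), and the blue camp at (367,175). The models and pawns stand 45 mm or more from the line. The side picture agrees. Next I'll fit the map from the pixels, then move above it for a wrist check.

```bash
cat > h.py <<'E'
import numpy as np,cv2
M=np.array([[20,-160],[-50,-90],[30,-20],[-30,60],[40,140]])/1e3
ALL=np.array([[20,-160],[-15,-125],[-50,-90],[-10,-55],[30,-20],[0,20],[-30,60],[5,100],[40,140]])/1e3
DOWN=np.array([[-1,0,0],[0,1,0],[0,0,-1.]])
def ray(px,info,eye,R,z=.008):
    u=cv2.undistortPoints(np.array(px,float).reshape(-1,1,2),info["intrinsics"],np.array(info["dist_coeffs"]))[:,0]
    d=np.c_[u[:,0],-u[:,1],-np.ones(len(u))]@R.T
    return (eye+d*((z-eye[2])/d[:,2])[:,None])[:,:2]
def unray(P,info,eye,R):
    c=(np.asarray(P)-eye)@R; c=c*[1,-1,-1]
    return cv2.projectPoints(c,np.zeros(3),np.zeros(3),info["intrinsics"],np.array(info["dist_coeffs"]))[0][:,0]
def fit(W,M=M):
    a,b=M.mean(0),W.mean(0); U,S,V=np.linalg.svd((M-a).T@(W-b))
    R=V.T@np.diag([1,np.linalg.det(V.T@U.T)])@U.T
    t=b-R@a; return R,t,np.linalg.norm(M@R.T+t-W,axis=1)
E
python3 - <<'E'
from h import *
from station import env,viewer,effector,solver
i=viewer.camera_info("top")
W=ray([[236,202],[279,222],[306,188],[345,213],[367,175]],i,np.array(i["eye"]),np.array(i["rotation"]))
for n,w in(("home=route0",W),("home=route8",W[::-1])):
    R,t,e=fit(w);print(n,R.round(3).tolist(),t.round(4),(e*1e3).round(1))
print(W.round(3))
effector.grasp(5)
w=viewer.camera_info("wrist"); print(np.round(w["T_tool_cam"],3).tolist(),w["dist_coeffs"])
env.reach([.56,-.03,.36],DOWN)
s=env.sense(); p,d=viewer.read_camera("wrist"); cv2.imwrite("pics/w1.png",p[:,:,::-1])
np.savez("w1.npz",pos=s["ee_pos"],rot=s["tcp_rot"],p=p)
print(s["t"],s["ee_pos"],np.round(s["joint_positions"],2),s["gripper_width"])
E
```

```text
home=route0 [[-0.971, 0.241], [-0.241, -0.971]] [ 0.5984 -0.0573] [56.9 83.4 55.8 83.5 56.6]
home=route8 [[0.971, -0.24], [0.24, 0.971]] [ 0.5877 -0.0311] [1.1 0.9 1.5 1.  1.1]
[[ 0.593  0.115]
 [ 0.545  0.019]
 [ 0.62  -0.044]
 [ 0.561 -0.13 ]
 [ 0.646 -0.183]]
[[0.0, 0.968, 0.253, 0.071], [1.0, -0.0, -0.0, -0.0], [-0.0, 0.253, -0.968, -0.169], [0.0, 0.0, 0.0, 1.0]] [0.02333262 0.         0.         0.         0.        ]
5.6 [ 0.56007797 -0.02895814  0.35972396] [-0.58  0.22  0.69  1.67 -0.14  1.3   1.71] -0.0001287101092711738
```

View pics/w1.png

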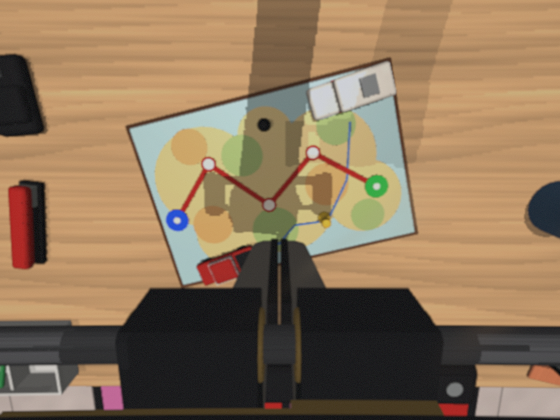

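The wrist view shows home at (376,186), the stops at (313,153), (269,205) and (208,164), and camp at (177,220), with the route clear of objects. I'll refine the fit and trace.

Run:
```python
from h import *
from station import env,viewer,solver
f=np.load("w1.npz"); i=viewer.camera_info("wrist"); T=np.array(i["T_tool_cam"])
W=ray([[376,186],[313,153],[269,205],[208,164],[177,220]],i,f["pos"]+f["rot"]@T[:3,3],f["rot"]@T[:3,:3])[::-1]
R,t,e=fit(W); print(R.round(3).tolist(),t.round(4),(e*1e3).round(1))
i=viewer.camera_info("top")
W2=ray([[236,202],[279,222],[306,188],[345,213],[367,175]],i,np.array(i["eye"]),np.array(i["rotation"]))[::-1]
print(((W-W2)*1e3).round(1).tolist())
R,t,e=fit((W+W2)/2); P=(ALL@R.T+t)[::-1]; np.save("P.npy",P); print(P.round(3).tolist(),(e*1e3).round(1))
for x in P:
    q=solver.inverse_kinematics([*x,.019],DOWN); print(None if q is None else np.round(q,2))
```

```text
[[0.971, -0.24], [0.24, 0.971]] [ 0.5882 -0.0315] [0.2 0.7 0.3 0.7 0.3]
[[-0.1, 0.4], [0.0, -1.9], [2.2, 0.0], [0.1, 0.7], [0.4, -1.5]]
[[0.593, 0.114], [0.569, 0.067], [0.544, 0.02], [0.583, -0.012], [0.622, -0.044], [0.591, -0.087], [0.561, -0.131], [0.603, -0.156], [0.646, -0.182]] [0.6 0.2 0.7 0.5 0.6]
[-0.57  0.68  0.44  1.86 -0.43  0.7   1.69]
[-0.52  0.65  0.45  1.94 -0.44  0.66  1.78]
[-0.46  0.61  0.46  2.01 -0.46  0.62  1.88]
[-0.4   0.66  0.48  1.91 -0.47  0.68  1.94]
[-0.35  0.72  0.51  1.81 -0.5   0.74  2.  ]
[-0.29  0.69  0.51  1.88 -0.5   0.7   2.08]
[-0.22  0.66  0.51  1.93 -0.5   0.67  2.17]
[-0.19  0.73  0.54  1.81 -0.52  0.75  2.2 ]
[-0.17  0.8   0.58  1.69 -0.56  0.82  2.23]
```

Run:
```python
from h import *
from station import env,viewer
P=np.load("P.npy"); z=.019
env.reach([*P[0],.12],DOWN); env.movel([*P[0],z],rate=.1); env.pause(.2)
def show(k):
    s=env.sense(); print(k,round(s["t"],2),((np.array(s["ee_pos"])-[*P[k],z])*1e3).round(1),np.round(s["wrist_force"],1))
show(0)
for k in range(1,9):
    env.movel([*P[k],z],rate=.06)
    show(k)
env.pause(.3); show(8)
p,d=viewer.read_camera("side"); cv2.imwrite("pics/s2.png",cv2.resize(p[180:300,260:430,::-1],None,fx=4,fy=4))
```

```text
0 8.1 [0.4 0.2 0.6] [ 0.2 -0.5  0.4]
1 9.13 [0.2 0.5 0. ] [-0.8 -0.4  0.7]
2 10.17 [0.3 0.5 0. ] [-0.4 -0.1  0.4]
3 11.15 [-0.4  0.3 -0.1] [ 0.1 -0.4  0.3]
4 12.13 [-0.4  0.3 -0.2] [-0.1  0.4 -0.7]
5 13.17 [0.3 0.5 0. ] [ 0.9  0.9 -0. ]
6 14.2 [0.3 0.4 0. ] [ 0.3  1.1 -0.4]
7 15.18 [-0.4  0.2 -0.1] [-0.1 -0.3  0.9]
8 16.15 [-0.4  0.3 -0.2] [-0.5 -0.3 -0.2]
8 16.45 [-0.   0.2  0.1] [-0.9 -0.4  0.8]
```

View pics/s2.png

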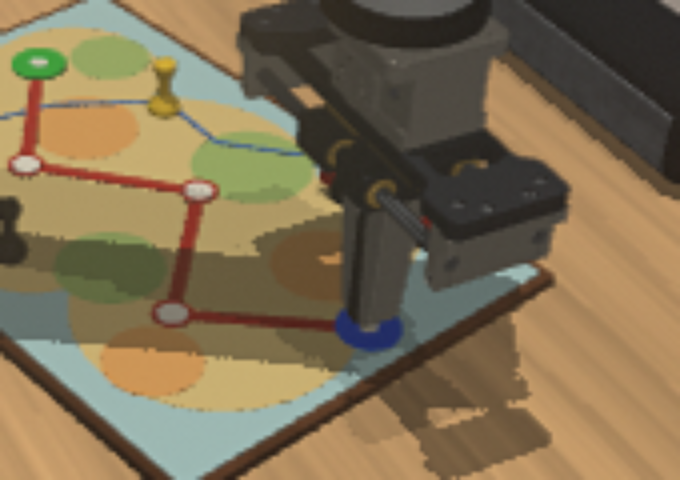

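The crop shows the fingertips just above the blue campsite disc, at about (370,325). The pawns that can be seen are still standing, and there is no contact force.

```bash
python3 -c "
from station import workorder
print(workorder.finish_job())"
```

```text
the job is handed in; nothing more can be done
None
```

The fingertips traced the red line from the home disc through all three stops to the campsite disc, about 11 mm above the paper with no contact force, and the job was handed in with them held just above that disc; no verdict came back.

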